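Find the hidden release of the cutter case by touch

ROBOT

A 6-joint arm with a two-finger parallel gripper is mounted at the origin on the work surface. World frame = base frame: x ahead of the robot, y to its left, z up, the work surface at z = 0. Lengths are in m, angles in rad, forces in N, time in s.
With the tool pointing down it reaches from about 0.3 to 0.85 m from the base axis. Payload 4.2 kg.
Tool frame: the origin (TCP) lies at the centre of the arm's flange, where the gripper is bolted on; the fingertips stand 191 mm ahead of it and the grasp point (between the pads) lies 172 mm ahead of it; z points along the fingers, x is the direction in which the jaws open and shut, and the axes are right-handed (so a half turn about z gives the same grasp; the last joint's range is limited). The gripper opens to 91 mm and grips with 3 to 60 N. Pads are 32 mm wide; open, the fingers measure 118 mm over their backs; the gripper's body (76 mm by 178 mm) begins 60 mm behind the grasp point.
Start: joints at [1.1, 0.32, 1.565, -0, 1.257, -0.02], TCP at [0.251, 0.518, 0.405] pointing down, gripper open.
Joint ranges: [-3.11, 3.11], [-0.84, 2.01], [0.21, 2.61], [-1.34, 4.49], [0.05, 2.63], [-2.56, 2.56]. Speed limits (rad/s): [2.57, 2.57, 3.14, 3.14, 3.14, 3.14].

INTERFACE

Orientations are given as a unit quaternion [x, y, z, w].
In Python, from workcell import robot gives the robot as it stands.
- The arm moves only by the tool servo_tool, never from a script. Its argument "series" is a list of rows, each a list of 6 numbers: the shift along the tool's x, y, z in units of 30 mm (1.0 is 30 mm), then the turn, a rotation vector about the tool's x, y, z in units of 6 degrees (1.0 is 6 degrees). In form: [[tx, ty, tz, ax, ay, az], ...]. A call has 1 to 20 rows; each row shifts and turns the commanded pose from where the row before left it, along the tool's axes as they then stand; what a row does not reach is not made up. A row lasts 1/10 s, in which the tool goes at most 50 mm and 8.59 degrees, less where a joint would pass 70% of its speed; a pose out of reach is approached as far as the arm can. A call is refused whole if a number of a shift passes 1 or a number of a turn 1, either way. A call with a gripper value outside its range is refused whole. "hand" is the closure in counts, from 0 (fully open) to 255 (shut), set as the call begins (left out, the last holds). The fingers move at their own pace and stop on an object; "force" is the grip in N (left out, the last holds). Time passes only in rows, so rows that do not move let the fingers close. It gives the time, the measured TCP pose, the force and the opening at its end, in the units of the state.
- robot.get_obs(): the state, without advancing time (a new reading comes with each control period).
- robot.camera(name): name is "scene" or "top" or "wrist"; returns a dict with "frame" (480x640x3 uint8, blue, green, red), "vertical_fov" (degrees; the focal length in pixels is half the picture's height over the tangent of half this angle, whatever the lens; pixels are square), "cx", "cy" (the principal point, pixels), "position" and "orientation" of the camera in the world; the wrist camera has in their place "tool_from_camera" (4x4, takes a point from camera to tool coordinates, whose origin is the TCP and whose axes are the tool frame's). Camera axes: x right, y down, z forward; pixel columns grow to the right and rows downward; lengths in m; the calibration is good to about 2 mm. The wrist camera is an equidistant fisheye: a pixel r from the principal point sees the ray r / f radians off the axis. A picture is of the moment at which its call begins: read the wrist's pose just before it. There is no depth.
- robot.sign_off(): hands the job in, once; it reports no verdict.
Trained networks look in a picture, given as the dict that the camera call returned (one of the last four; its "shot" number tells which), for a name from the list of things; names that differ only in an ending like _2 or _b are one class to them, and where a whole thing is asked for, a point or a joint stands for the part that bears it (a point fixed in the world has none). Each returns a list of dicts, best first, with "confidence" (0 to 1); they miss things now and then, are a little off and sometimes report something else, mostly with a low value. They report only what shows in the picture. A call takes as long as a camera call.
- robot.search_frame(name, picture): "centre" ([column, row] in pixels, amid what is visible of it).
The state is a dict: "time_s": time; "qpos": joint angles; "dq": joint speeds; "effort": joint torques, N m; "eef_pos": TCP position; "eef_rot": TCP orientation; "wrist_force": force on the tool from outside, world axes, zero at the start; "wrist_torque": the same for the moment, N m; "gripper_width": finger opening in m.
Only numpy, scipy, OpenCV 4.12 (cv2) and the standard library are available. Lean on these libraries where they do the work, as an engineer would, in place of code of your own. Each camera call takes 0.05 s, during which the arm holds its last target. There are 200 camera calls.

TASK

Open the child-safe cutter case: set a fingertip on top of the grey ridge at its left end (the robot's left), feel along the ridge to the right until you find the hidden notch, and press the catch inside the notch down until the cover springs fully open. Then take the hand away clear of everything, without grasping anything or disturbing the things standing around.

Things in the scene. Friction and masses are not known exactly. Their poses are not given: they have to be found in the camera images.
- case: Cutter case fixed to the table: white plastic box, 165 mm deep (its x) by 412 mm long (its y), flat sliding cover with its top 48 mm above the table, raised grey ridge along the robot-side edge. Origin: centre of its underside, on the table. x points from the ridge to the back of the case, away from the robot; y along the ridge to the robot's left; z up. Turned up to 0.3 rad
- ridge_mid (a point): Middle of the ridge's top face (case frame x -69, y 0, z 70 mm; same axes as the case). The ridge is rigid plastic, 22 mm wide, smooth and level, from y -204 to +204 mm, unbroken but for one notch. The notch is cut right across, 36 mm long in y, upright walls; its centre lies anywhere from y -60 to +60 mm. This point does not tell where
- ridge_left (a point): Left end of the ridge's top face (case frame x -69, y +204, z 70 mm). Start to feel within 80 mm of it, the hand pointing down with its fingers shut
- catch (a joint): Release catch, the floor of the notch, same grey plastic: how far it is pressed, m. 0 = up (its top 10 mm below the ridge's top, 60 mm above the table), 0.007 = fully down. Sprung: about 2 N to start, 6 to 7 N fully down; lets the cover go at about 0.004; rises when let go
- cover (a joint): the sliding cover: how far it has slid back from the ridge, m. 0 = shut and latched, 0.045 = fully open. Its own spring slides it away from the robot, level, in under a second once the catch is pressed; it then stays open. Latched, it cannot be pushed open
- tape_roll: white roll of tape lying flat, 90 mm across, 24 mm high; behind the case. Leave alone; origin at the centre of its underside
- eraser: black whiteboard eraser with grey felt, 45 x 110 x 32 mm, lying in front of the case. Leave alone; origin at the centre of its underside
- ruler: aluminium ruler, 30 x 200 x 4 mm, lying in front of the case. Leave alone; origin at the centre of its underside
- glue_jar: white glue jar, 60 mm across, 85 mm high, at the left of the case. Leave alone; origin at the centre of its underside
- foam_tower: small white model tower of three stacked blocks, 60 x 80 mm, 77 mm high, at the right of the case. Leave alone; origin at the centre of its underside
- cup: blue ceramic cup, 72 mm across, 80 mm high, behind the case. Leave alone; origin at the centre of its underside

How it is judged:
By the outcome, as a careful person would: the job done as asked, in the order asked, and still so for the second after the job is handed in, with the robot touching nothing.
It also fails if it takes over 48 s, if anything falls off the work surface, if the arm or the gripper's body presses on something with over 40 N, if the wrist force passes 120 N, or if a joint passes its speed limit or range.

## Working session

There is one attempt and no reset: what is moved stays moved. The work goes in short steps, Python scripts to look and compute and a tool call to move; the robot and the scene stay as the last step left them, time stands still between calls to the robot, and variables do not carry over. Pictures are saved under pics/ and viewed, about 8 in all and at most 12, crops included, and the job is handed in when it is done.

Besides the shell and the picture viewer there is one more tool, called after "Emit:" as name(argument=value, ...) on one line, values as JSON. servo_tool: Moves the arm, as the interface text tells. Its arguments: {"type":"object","properties":{"series":{"type":"array"},"hand":{"type":"number"},"force":{"type":"number"}},"required":["series"]}

```bash
mkdir -p pics; cat > h.py <<'E'
import numpy as np,cv2
from scipy.spatial.transform import Rotation as R
from workcell import robot
def ray(p,px):
    f=p["frame"].shape[0]/2/np.tan(np.radians(p["vertical_fov"]/2))
    d=np.array([(px[0]-p["cx"])/f,(px[1]-p["cy"])/f,1.]);
    return R.from_quat(p["orientation"]).apply(d) if np.shape(p["orientation"])==(4,) else np.array(p["orientation"])@d
def onz(p,px,z):
    d=ray(p,px);o=np.array(p["position"]);return o+d*(z-o[2])/d[2]
def proj(p,w):
    f=p["frame"].shape[0]/2/np.tan(np.radians(p["vertical_fov"]/2))
    q=R.from_quat(p["orientation"]).inv().apply(np.array(w)-p["position"]);return q[...,:2]/q[...,2:]*f+[p["cx"],p["cy"]]
E
python3 - <<'E'
from h import *
o=robot.get_obs();print({k:np.round(v,3) for k,v in o.items()})
for c in("top","scene"):
    p=robot.camera(c);cv2.imwrite(f"pics/{c}1.png",p["frame"]);print(c,p["position"],p["orientation"],p["vertical_fov"])
    for n,z in dict(case=.04,ridge_mid=.07,ridge_left=.07,catch=.06,tape_roll=.012,eraser=.016,ruler=.002,glue_jar=.04,foam_tower=.04,cup=.04).items():
        r=robot.search_frame(n,p)
        print(n,[(np.round(x["centre"]),round(x["confidence"],2),np.round(onz(p,x["centre"],z),3)) for x in r[:2]])
E
```

```text
{'time_s': np.float64(0.0), 'qpos': array([ 1.1  ,  0.32 ,  1.566, -0.   ,  1.257, -0.02 ]), 'dq': array([ 0.001, -0.   , -0.   , -0.001, -0.   ,  0.001]), 'effort': array([ 1.0000e-03, -4.1247e+01, -2.3198e+01,  7.3000e-02,  4.6000e-02,
       -0.0000e+00]), 'eef_pos': array([0.25 , 0.517, 0.404]), 'eef_rot': array([ 0.847,  0.531, -0.001,  0.   ]), 'wrist_force': array([ 0.089,  1.119, -0.326]), 'wrist_torque': array([-0.003,  0.049, -0.044]), 'gripper_width': np.float64(0.091)}
top [0.41750629 0.01837582 0.920838  ] [-0.69755119  0.71045903 -0.05691192  0.07369767] 54.31438646844764
case [(array([293., 248.]), 0.56, array([0.556, 0.101, 0.04 ]))]
ridge_mid [(array([296., 246.]), 0.65, array([0.556, 0.091, 0.07 ]))]
ridge_left [(array([294., 247.]), 0.58, array([0.554, 0.096, 0.07 ])), (array([330., 283.]), 0.33, array([0.486, 0.029, 0.07 ]))]
catch [(array([328., 283.]), 0.55, array([0.487, 0.033, 0.06 ]))]
tape_roll [(array([335., 145.]), 0.73, array([0.773, 0.016, 0.012])), (array([150., 268.]), 0.21, array([0.528, 0.385, 0.012]))]
eraser [(array([356., 321.]), 0.56, array([ 0.4
[... 628 characters left out ...]
.69362549968674
case [(array([368., 252.]), 0.94, array([0.558, 0.114, 0.04 ]))]
ridge_mid [(array([370., 251.]), 0.71, array([0.574, 0.126, 0.07 ]))]
ridge_left [(array([371., 253.]), 0.83, array([0.576, 0.128, 0.07 ]))]
catch [(array([353., 202.]), 0.75, array([0.489, 0.032, 0.06 ]))]
tape_roll [(array([262., 315.]), 0.97, array([0.764, 0.033, 0.012]))]
eraser [(array([356., 181.]), 0.85, array([ 0.404, -0.015,  0.016]))]
ruler [(array([457., 228.]), 0.61, array([0.377, 0.212, 0.002]))]
glue_jar [(array([510., 313.]), 0.61, array([0.517, 0.374, 0.04 ]))]
foam_tower [(array([232., 189.]), 0.57, array([ 0.596, -0.191,  0.04 ]))]
cup [(array([347., 339.]), 0.94, array([0.723, 0.183, 0.04 ]))]
```

View pics/top1.png

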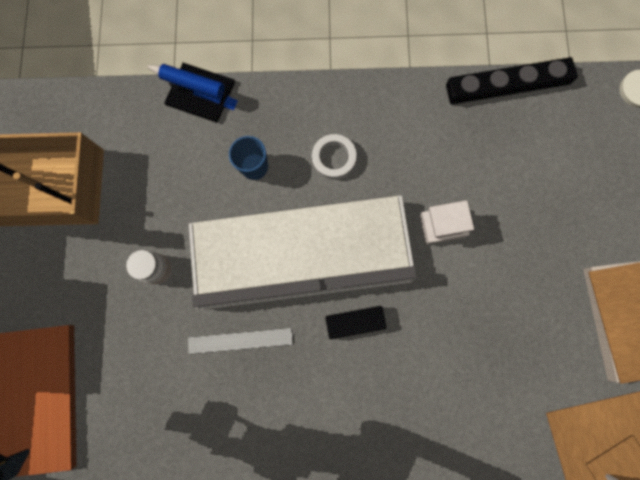

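View pics/scene1.png

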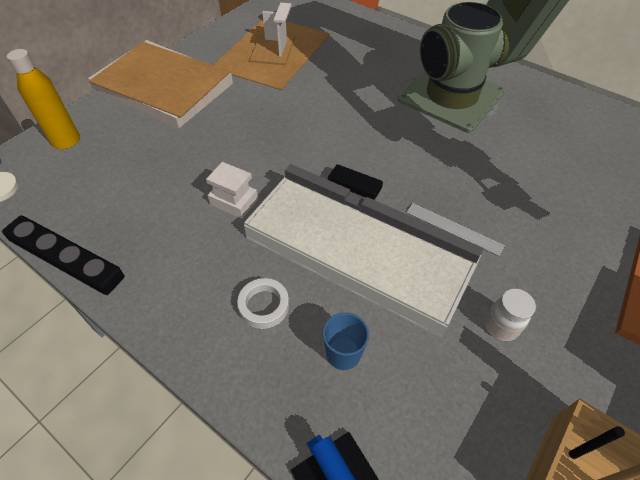

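```bash
cat > o.py <<'E'
from h import *
import sys
t=robot.camera("top");s=robot.camera("scene")
a,b=onz(t,(191,224),.048),onz(t,(404,197),.048);print(a,b,np.linalg.norm(a-b))
d=(a-b)[:2];yaw=np.arctan2(-d[0],d[1]);
c=(a+b)[:2]/2-R.from_euler('z',yaw).as_matrix()[:2,0]*.0825
if len(sys.argv)>1: c=np.array([float(sys.argv[1]),float(sys.argv[2])]);yaw=float(sys.argv[3])
print(c,yaw)
W=lambda q:R.from_euler('z',yaw).apply(q)+[*c,0]
out=[]
for p,x0,y0 in((t,180,185),(s,235,150)):
    im=cv2.resize(p["frame"][y0:y0+(130 if p is t else 190),x0:x0+260],None,fx=3,fy=3,interpolation=cv2.INTER_CUBIC)
    for col,pts in(((0,0,255),[[-.08,.204,.07],[-.08,-.204,.07],[-.058,-.204,.07],[-.058,.204,.07]]),((0,255,0),[[.0825,.206,.048],[.0825,-.206,.048]])):
        q=((proj(p,W(np.array(pts)))-[x0,y0]+.5)*3).astype(int);cv2.polylines(im,[q],True,col,1)
    out.append(im[:300] if p is s and 0 else im)
for i,im in enumerate(out): cv2.imwrite(f"pics/o{i}_{len(sys.argv)}.png",im)
im=cv2.vconcat(out);im=cv2.resize(im,None,fx=.62,fy=.62,interpolation=cv2.INTER_AREA);cv2.imwrite(f"pics/o_{len(sys.argv)}.png",im);print(im.shape)
E
python3 o.py
```

```text
[0.60582465 0.29529562 0.048     ] [ 0.65002281 -0.11449349  0.048     ] 0.41216573987059496
[0.54589944 0.08155426] 0.10744053608927653
(595, 484, 3)
```

View pics/o_1.png

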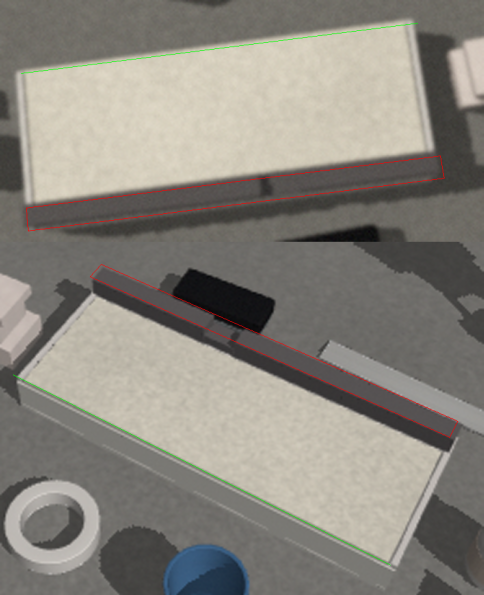

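Emit:
servo_tool(series=[[0,0,0,0,0,-0.89],[0,0,0,0,0,-0.89],[0,0,0,0,0,-0.89],[0,0,0,0,0,-0.89],[0,0,0,0,0,-0.89],[0,0,0,0,0,-0.89],[-0.72,0.42,0.28,0,0,0],[-0.72,0.42,0.28,0,0,0],[-0.72,0.42,0.28,0,0,0],[-0.72,0.42,0.28,0,0,0],[-0.72,0.42,0.28,0,0,0],[-0.72,0.42,0.28,0,0,0],[-0.72,0.42,0.28,0,0,0],[-0.72,0.42,0.28,0,0,0],[-0.72,0.42,0.28,0,0,0],[-0.72,0.42,0.28,0,0,0],[-0.72,0.42,0.28,0,0,0],[-0.72,0.42,0.28,0,0,0],[0,0,0,0,0,0],[0,0,0,0,0,0]], hand=255, force=20)

```text
time_s: 3.2
eef_pos: [0.429, 0.2761, 0.304]
eef_rot: [0.668, 0.744, 0.0, -0.0]
wrist_force: [-0.5, -0.3, -0.1]
gripper_width: 0.0006
```

```bash
cat > w.py <<'E'
from h import *
o=robot.get_obs();r=R.from_quat(o["eef_rot"]);cr=R.from_euler('z',.1074)
tip=r.apply([0,0,.191])+o["eef_pos"];c=np.array([.5459,.0816,0])
q=cr.inv().apply(tip-c);print("t",o["time_s"],"tip case mm",np.round(q*1e3,1),"force(case)",np.round(cr.inv().apply(o["wrist_force"]),2),"tau",np.round(o["wrist_torque"],2))
print("tool axes in case",np.round((cr.inv()*r).as_matrix(),4).tolist())
print("to start, tool units",np.round(r.inv().apply(cr.apply(np.array([-.069,.165,.07])-q))/.03,3))
E
python3 w.py
python3 - <<'E'
from h import *
p=robot.camera("scene");cv2.imwrite("pics/s2.png",p["frame"][100:340,200:560].repeat(2,0).repeat(2,1))
E
```

```text
t 3.2 tip case mm [-95.4 206.  113. ] force(case) [-0.51 -0.26 -0.08] tau [-0.01  0.02  0.03]
tool axes in case [[0.0005, 1.0, -0.0003], [1.0, -0.0005, 0.0005], [0.0005, -0.0003, -1.0]]
to start, tool units [-1.368  0.881  1.433]
```

View pics/s2.png

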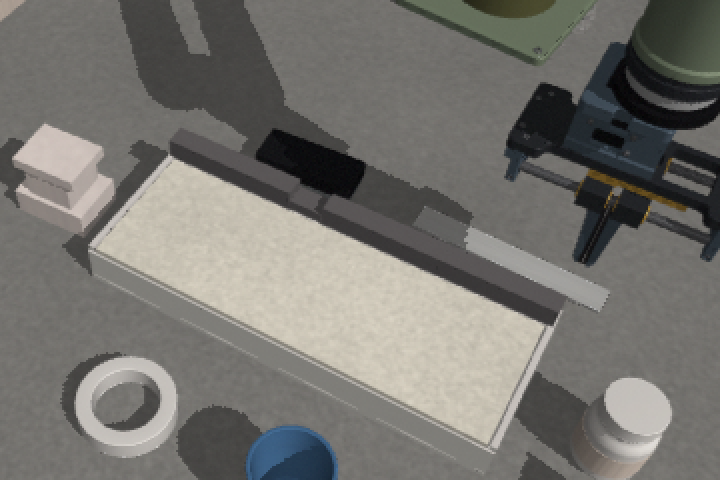

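The picture shows the shut fingers at about (590,255) in the crop, in front of the ridge's left end. The notch shows at about (310,198). I'll go to just above the ridge.

Emit:
servo_tool(series=[[-0.68,0.44,0,0,0,0],[-0.69,0.44,0,0,0,0],[0,0,0.6,0,0,0],[0,0,0.6,0,0,0],[0,0,0.05,0,0,0],[0,0,0,0,0,0],[0,0,0,0,0,0]])

```text
time_s: 3.95
eef_pos: [0.4597, 0.239, 0.2674]
eef_rot: [0.667, 0.745, 0.001, 0.0]
wrist_force: [0.3, -0.1, 0.5]
gripper_width: 0.0007
```

```bash
python3 w.py
```

```text
t 3.95 tip case mm [-68.5 165.9  76.4] force(case) [ 0.27 -0.12  0.45] tau [ 0.11  0.05 -0.03]
tool axes in case [[-0.0019, 1.0, 0.0018], [1.0, 0.0019, 0.0008], [0.0008, 0.0018, -1.0]]
to start, tool units [-0.029 -0.016  0.215]
```

Descend in small steps to contact.

Emit:
servo_tool(series=[[0,0,0.1,0,0,0],[0,0,0.06,0,0,0],[0,0,0.04,0,0,0],[0,0,0,0,0,0]])

```text
time_s: 4.35
eef_pos: [0.4596, 0.2383, 0.2611]
eef_rot: [0.668, 0.744, 0.0, -0.0]
wrist_force: [-1.8, -0.3, 4.6]
gripper_width: 0.0004
```

Contact at tip z = 70 mm, which is the ridge top. Slide right.

Emit:
servo_tool(series=[[-0.25,0,0,0,0,0],[-0.25,0,0,0,0,0],[-0.25,0,0,0,0,0],[-0.25,0,0,0,0,0]])

```text
time_s: 4.75
eef_pos: [0.4633, 0.208, 0.2611]
eef_rot: [0.668, 0.744, 0.001, 0.0]
wrist_force: [0.7, 3.0, 5.3]
gripper_width: 0.0003
```

```bash
python3 w.py
```

```text
t 4.75 tip case mm [-68.2 134.8  70.1] force(case) [1.01 2.88 5.28] tau [0.66 0.07 0.05]
tool axes in case [[-0.0003, 1.0, 0.0019], [1.0, 0.0003, 0.0013], [0.0013, 0.0019, -1.0]]
to start, tool units [ 1.008 -0.026  0.003]
```

Emit:
servo_tool(series=[[-0.25,0,0,0,0,0],[-0.25,0,0,0,0,0],[-0.25,0,0,0,0,0],[-0.25,0,0,0,0,0],[-0.25,0,0,0,0,0],[-0.25,0,0,0,0,0],[-0.25,0,0,0,0,0]])

```text
time_s: 5.45
eef_pos: [0.4689, 0.1557, 0.2611]
eef_rot: [0.668, 0.744, 0.001, 0.0]
wrist_force: [0.0, 3.2, 5.7]
gripper_width: 0.0006
```

Emit:
servo_tool(series=[[-0.2,0,0,0,0,0],[-0.2,0,0,0,0,0],[-0.2,0,0,0,0,0],[-0.2,0,0,0,0,0],[-0.2,0,0,0,0,0]])

```text
time_s: 5.95
eef_pos: [0.4721, 0.1259, 0.2611]
eef_rot: [0.668, 0.744, 0.001, 0.0]
wrist_force: [-0.0, 3.6, 4.8]
gripper_width: 0.0004
```

```bash
python3 w.py
```

```text
t 5.95 tip case mm [-68.3  52.2  70.1] force(case) [0.38 3.6  4.81] tau [0.72 0.02 0.02]
tool axes in case [[0.0, 1.0, 0.0018], [1.0, -0.0, 0.0012], [0.0012, 0.0018, -1.0]]
to start, tool units [ 3.759 -0.023  0.007]
```

Emit:
servo_tool(series=[[-0.17,0,0,0,0,0],[-0.17,0,0,0,0,0],[-0.17,0,0,0,0,0],[-0.17,0,0,0,0,0],[-0.17,0,0,0,0,0]])

```text
time_s: 6.45
eef_pos: [0.4748, 0.1006, 0.2611]
eef_rot: [0.668, 0.744, 0.001, 0.0]
wrist_force: [-1.1, 3.9, 6.9]
gripper_width: 0.0006
```

Emit:
servo_tool(series=[[-0.15,0,0,0,0,0],[-0.15,0,0,0,0,0],[-0.15,0,0,0,0,0],[-0.15,0,0,0,0,0],[-0.15,0,0,0,0,0]])

```text
time_s: 6.95
eef_pos: [0.4772, 0.0783, 0.2611]
eef_rot: [0.668, 0.744, 0.001, 0.0]
wrist_force: [0.1, 3.5, 5.7]
gripper_width: 0.0002
```

Emit:
servo_tool(series=[[-0.13,0,0,0,0,0],[-0.13,0,0,0,0,0]])

```text
time_s: 7.15
eef_pos: [0.478, 0.0706, 0.2611]
eef_rot: [0.668, 0.744, 0.001, 0.0]
wrist_force: [0.4, 3.7, 6.8]
gripper_width: 0.0005
```

```bash
python3 w.py
```

```text
t 7.15 tip case mm [-68.4  -3.5  70.1] force(case) [0.79 3.61 6.84] tau [0.76 0.11 0.01]
tool axes in case [[0.0002, 1.0, 0.0016], [1.0, -0.0002, 0.0012], [0.0012, 0.0016, -1.0]]
to start, tool units [ 5.615 -0.02   0.009]
```

Emit:
servo_tool(series=[[-0.12,0,0,0,0,0],[-0.12,0,0,0,0,0],[-0.12,0,0,0,0,0]])

```text
time_s: 7.45
eef_pos: [0.4791, 0.0599, 0.2611]
eef_rot: [0.668, 0.744, 0.001, 0.0]
wrist_force: [0.1, 4.2, 6.5]
gripper_width: 0.0003
```

Emit:
servo_tool(series=[[-0.1,0,0,0,0,0],[-0.1,0,0,0,0,0]])

```text
time_s: 7.65
eef_pos: [0.4798, 0.0539, 0.261]
eef_rot: [0.668, 0.744, 0.001, 0.0]
wrist_force: [-0.0, 3.7, 6.0]
gripper_width: 0.0008
```

Emit:
servo_tool(series=[[-0.1,0,0,0,0,0],[-0.1,0,0,0,0,0]])

```text
time_s: 7.85
eef_pos: [0.4803, 0.048, 0.261]
eef_rot: [0.668, 0.744, 0.001, -0.0]
wrist_force: [-0.1, 4.5, 6.4]
gripper_width: 0.0006
```

Emit:
servo_tool(series=[[-0.1,0,0,0,0,0],[-0.1,0,0,0,0,0]])

```text
time_s: 8.05
eef_pos: [0.4808, 0.0418, 0.2607]
eef_rot: [0.668, 0.744, 0.0, 0.0]
wrist_force: [-0.3, 0.6, 0.3]
gripper_width: 0.0003
```

Emit:
servo_tool(series=[[-0.1,0,0,0,0,0]])

```text
time_s: 8.15
eef_pos: [0.4808, 0.0385, 0.2601]
eef_rot: [0.668, 0.744, -0.001, -0.0]
wrist_force: [0.5, -0.4, -0.2]
gripper_width: 0.0006
```

Emit:
servo_tool(series=[[-0.1,0,0,0,0,0]])

```text
time_s: 8.25
eef_pos: [0.4811, 0.0356, 0.2599]
eef_rot: [0.668, 0.744, -0.001, -0.0]
wrist_force: [-0.7, -0.4, -0.7]
gripper_width: 0.0004
```

Force fell from 6.4 N to 0 and the tip dropped: the fingertip is over the notch. Lower into it.

Emit:
servo_tool(series=[[0,0,0.1,0,0,0],[0,0,0.1,0,0,0],[0,0,0.06,0,0,0]])

```text
time_s: 8.55
eef_pos: [0.4813, 0.0363, 0.2521]
eef_rot: [0.668, 0.744, -0.0, -0.0]
wrist_force: [-0.7, -0.0, -0.4]
gripper_width: 0.0002
```

```bash
python3 w.py
```

```text
t 8.55 tip case mm [-69.2 -38.1  61.1] force(case) [-0.68  0.03 -0.4 ] tau [ 0.06 -0.01  0.02]
tool axes in case [[-0.001, 1.0, -0.001], [1.0, 0.001, 0.0001], [0.0001, -0.001, -1.0]]
to start, tool units [ 6.77   0.015 -0.298]
```

Inside the notch, 1 mm above the catch, with no wall contact. Press.

Emit:
servo_tool(series=[[0,0,0.07,0,0,0],[0,0,0.07,0,0,0],[0,0,0.07,0,0,0],[0,0,0,0,0,0]])

```text
time_s: 8.95
eef_pos: [0.4814, 0.0364, 0.2463]
eef_rot: [0.668, 0.744, -0.0, -0.0]
wrist_force: [-1.7, 0.1, 4.6]
gripper_width: 0.0006
```

```bash
python3 w.py
```

```text
t 8.95 tip case mm [-69.1 -38.1  55.3] force(case) [-1.73  0.24  4.6 ] tau [-0.01  0.38  0.07]
tool axes in case [[-0.0012, 1.0, -0.0005], [1.0, 0.0012, 0.0], [0.0, -0.0005, -1.0]]
to start, tool units [ 6.769  0.012 -0.491]
```

Emit:
servo_tool(series=[[0,0,0.05,0,0,0],[0,0,0,0,0,0],[0,0,0,0,0,0],[0,0,0,0,0,0],[0,0,0,0,0,0],[0,0,0,0,0,0],[0,0,0,0,0,0],[0,0,0,0,0,0],[0,0,0,0,0,0],[0,0,0,0,0,0],[0,0,0,0,0,0]])

```text
time_s: 10.05
eef_pos: [0.4816, 0.0363, 0.2448]
eef_rot: [0.668, 0.744, 0.0, 0.0]
wrist_force: [-2.3, -0.3, 4.7]
gripper_width: 0.0002
```

```bash
python3 w.py; python3 - <<'E'
from h import *
p=robot.camera("scene");cv2.imwrite("pics/s3.png",p["frame"][100:400,180:580].repeat(2,0).repeat(2,1))
E
```

```text
t 10.05 tip case mm [-68.8 -38.1  53.8] force(case) [-2.36 -0.03  4.66] tau [-0.04  0.6   0.  ]
tool axes in case [[-0.001, 1.0, 0.0002], [1.0, 0.001, 0.0001], [0.0001, 0.0002, -1.0]]
to start, tool units [ 6.77e+00 -1.00e-03 -5.38e-01]
```

View pics/s3.png

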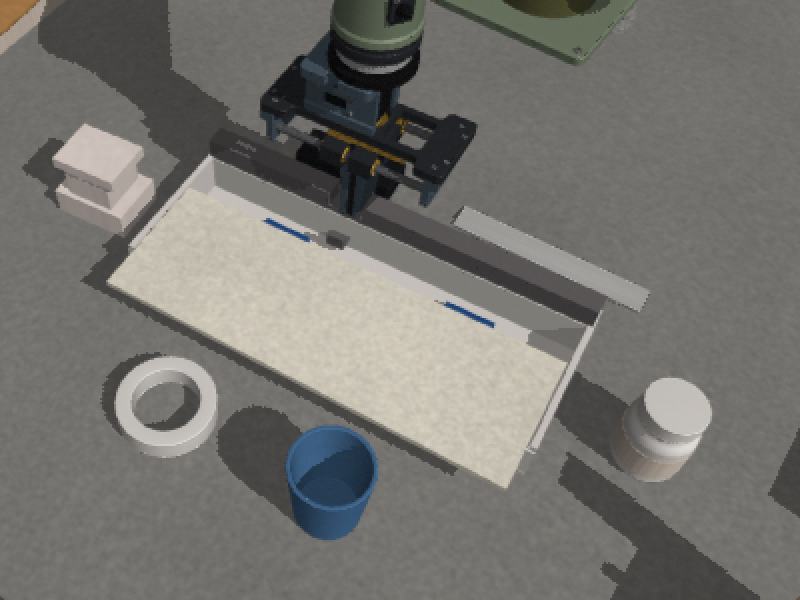

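The cover has slid back, exposing the inside (blue parts around (285,230) and (470,315)). Nothing around it has moved. Lift straight up.

Emit:
servo_tool(series=[[0,0,-0.2,0,0,0],[0,0,-0.4,0,0,0],[0,0,-0.6,0,0,0],[0,0,-0.8,0,0,0],[0,0,-0.8,0,0,0],[0,0,-0.8,0,0,0],[0,0,-0.8,0,0,0],[0,-0.7,-0.5,0,0,0],[0,-0.7,0,0,0,0],[0,-0.7,0,0,0,0],[0,-0.7,0,0,0,0],[0,0,0,0,0,0],[0,0,0,0,0,0],[0,0,0,0,0,0]])

```text
time_s: 11.5
eef_pos: [0.3992, 0.0273, 0.3922]
eef_rot: [0.668, 0.744, 0.001, 0.001]
wrist_force: [-0.3, 0.2, 0.1]
gripper_width: 0.0006
```

```bash
python3 w.py; python3 - <<'E'
from h import *
p=robot.camera("scene");im=p["frame"].copy()
cr=R.from_euler('z',.1074)
q=proj(p,cr.apply([[.0825+.045,.2,.048],[.0825+.045,-.2,.048]])+[.5459,.0816,0]).astype(int)
cv2.line(im,q[0].tolist(),q[1].tolist(),(0,0,255),1)
cv2.imwrite("pics/s4.png",im[100:400,180:580].repeat(2,0).repeat(2,1))
for n,z in dict(tape_roll=.012,eraser=.016,ruler=.002,glue_jar=.04,foam_tower=.04,cup=.04).items():
    r=robot.search_frame(n,p);print(n,[(np.round(x["centre"]),round(x["confidence"],2)) for x in r[:1]])
E
```

```text
t 11.5 tip case mm [-151.3  -38.3  201.2] force(case) [-0.3   0.25  0.12] tau [-0.01  0.02 -0.02]
tool axes in case [[-0.0009, 1.0, 0.0022], [1.0, 0.0009, -0.0], [-0.0, 0.0022, -1.0]]
to start, tool units [6.773 2.741 4.377]
tape_roll [(array([258., 294.]), 0.6)]
eraser [(array([354., 181.]), 0.78)]
ruler [(array([454., 229.]), 0.98)]
glue_jar [(array([508., 311.]), 0.75)]
foam_tower [(array([232., 193.]), 0.74)]
cup [(array([346., 336.]), 0.7)]
```

View pics/s4.png

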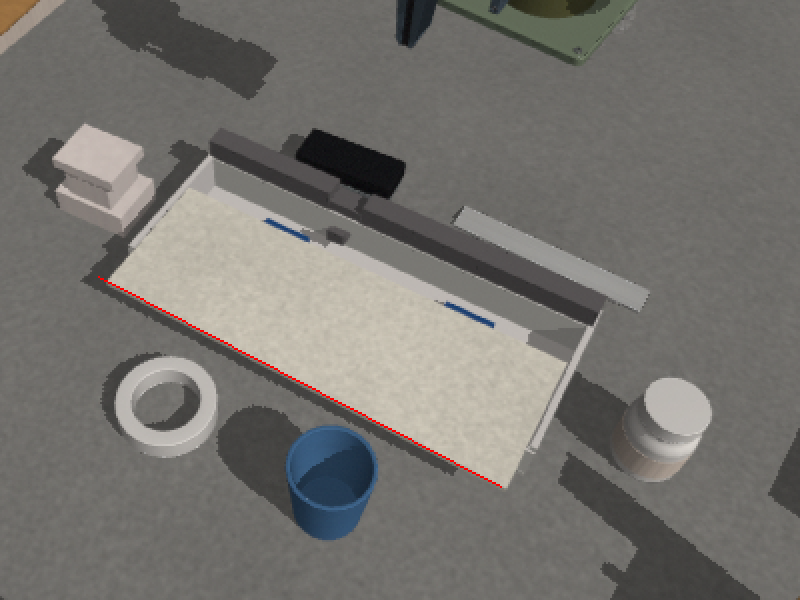

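```bash
python3 -c "
from workcell import robot
print(robot.sign_off())"
```

```text
the job is handed in; nothing more can be done
None
```

The case is open and the job is handed in, with about 11.9 s on the robot's clock.

- **Feeling and pressing:** I set the shut fingertips on the ridge near its left end, at case y +165 mm. I slid right with about 5–7 N of contact until the force fell to zero at about y −32 mm. I then moved to y −38 mm, lowered into the notch without touching its walls, and pressed the catch about 6 mm. Finally I lifted off and backed the hand away.
- **Cover:** in the last picture its back edge lies on the predicted 45 mm fully-open line, within about a pixel.
- **Hand:** the wrist force is about zero, and the fingertips are about 200 mm above the table.
- **Things around:** the tape roll, eraser, ruler, jar, tower and cup look where they were. The network put the tape roll about 20 pixels higher in the picture than before, but the pictures from before and after show it at the same pixels (about 262, 302), so I take that as network error.

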